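Gauge tweezers from the tool cupboard, held at the mark over the medal

ROBOT

A 6-joint arm with a two-finger parallel gripper is mounted at the origin on the work surface. World frame = base frame: x ahead of the robot, y to its left, z up, the work surface at z = 0. Lengths are in mm, angles in rad, forces in N, time in s.
With the tool pointing down it reaches from about 275 to 750 mm from the base axis. Payload 10.2 kg.
Tool frame: the origin (TCP) lies at the very end of the fingers, on their centre line; the grasp point (between the pads) lies 19 mm behind it; z points along the fingers, y is the line along which they close (so a half turn about z gives the same grasp; the last joint's range is limited). The gripper opens to 85 mm and grips with 20 to 120 N. Pads are 22 mm wide; open, the fingers measure 114 mm over their backs; the gripper's body (76 mm by 85 mm) begins 54 mm behind the grasp point. The pads swing forward as they close: fully open they stand 13 mm farther back than shut.
Start: joints at [-1.529, 0.313, 1.498, -0, 1.331, -0.223], TCP at [137.388, -506.711, 231.294] pointing down, gripper open.
Joint ranges: [-2.94, 2.94], [-0.97, 2.17], [0.19, 2.56], [-1.23, 4.37], [0.02, 3.11], [-2.88, 2.88]. Speed limits (rad/s): [2.39, 2.39, 3.01, 3.14, 3.14, 3.14].

INTERFACE

Orientations are given as a unit quaternion [w, x, y, z].
In Python, from rig import ctrl, vision gives the robot as it stands. The module is installed in compiled form; this text tells all that it offers.
- The arm moves only by the tool play_rows, never from a script. Its arguments are lists of equal length, an entry for each row: "translation": the shift along the tool's x, y, z in m, a list of three; "rotation": the turn, a rotation vector about the tool's x, y, z in rad, a list of three; "gripper": the gripper's target within -1 to 1 (shut at 1, half-way at 0, fully open at -1). A call has 1 to 10 rows; each row is the pose to reach, as a shift and turn from the pose commanded when the call began, along the tool's axes at that moment; what a row does not reach only later rows make up. A row lasts 1/8 s, in which the tool goes at most 62.5 mm and 10.7 degrees, less where a joint would pass 70% of its speed; a pose out of reach is approached as far as the arm can. A call with a gripper value outside its range is refused whole. The fingers move at their own pace and stop on an object; "force" is the grip in N (left out, the last holds). Time passes only in rows, so rows that repeat a pose let the fingers close. It gives the time, the measured TCP pose, the force, the opening and the grip force at its end, in the units of the state.
- ctrl.sense(): the state, without advancing time (a new reading comes with each control period).
- vision.capture(name): name is "scene" or "top" or "wrist"; returns a dict with "pixels" (400x640x3 uint8, red, green, blue), "vfov" (degrees; the focal length in pixels is half the picture's height over the tangent of half this angle, whatever the lens; pixels are square), "cx", "cy" (the principal point, pixels), "rvec" (rotation vector, rad) and "tvec" (3), from world to camera coordinates, as OpenCV has them; the wrist camera has in their place "mount" (4x4, takes a point from camera to tool coordinates, whose origin is the TCP and whose axes are the flange's). Camera axes: x right, y down, z forward; pixel columns grow to the right and rows downward; lengths in mm; the calibration is good to about 2 mm. A picture is of the moment at which its call begins: read the wrist's pose just before it. There is no depth.
- ctrl.finish_job(): hands the job in; it is judged then, once.
The state is a dict: "time_s": time; "joints": joint angles; "dq": joint speeds; "tau": joint torques, N m; "eef_pos": TCP position; "ee_rot": TCP orientation; "force": force on the tool from outside, world axes, zero at the start; "wrist_torque": the same for the moment, N m; "grip_width": opening from 0.0 (shut) to 1.0 (fully open); "grip_force": force on a finger pad.
Only numpy, scipy, OpenCV 4.12 (cv2) and the standard library are available. Lean on these libraries where they do the work, as an engineer would, in place of code of your own. Each camera call takes 0.05 s, during which the arm holds its last target. There are 200 camera calls.

TASK

Swing the tool cupboard's door wide open (about square to the front), and take the sprung gauge tweezers out of the pocket on the inside of the door. Bring them, upright with the tips down, over the medal lying on the white pad with the tips a few centimetres above it, squeeze them until the gap between the tips is at the 12 mm mark, and finish still holding that gap steady in the air. Leave the medal, the pile of medals, the jar and the paper rolls where they are.

Things in the scene. Friction and masses are not known exactly. Their poses are not given: they have to be found in the camera images.
- cupboard: grey tool cupboard fixed to the bench, its box 150 mm deep (x) x 240 mm wide (y) x 222 mm high, origin at the centre of its underside, x to its back, y to its left as seen by the robot, z up. Its roof covers it wholly; its door overlays the front (-x) face, from 5 to 205 mm above the bench, 12 mm thick, 240 mm wide.
- door (a joint): door angle in rad: 0 shut (as at the start), grows as the free edge swings towards the robot; hinged at the cupboard's left (+y) front edge, so it turns clockwise seen from above as it opens; stop at 1.9. Turns lightly (0.05 N m of friction) and stays where it is left.
- door_handle (a point): handle: upright round steel bar, 11 mm diameter, its axis 35 mm in front of the door's outer face, 205 mm from the hinge line along the door, from 115 to 195 mm above the bench (stand-offs at 122 and 188 mm); this point at 165 mm. Axes turn with the door: x its inward normal, y along it from free edge to hinge, z up.
- door_hinge (a point): point on the vertical hinge line, in the plane of the door's outer face, 165 mm above the bench; axes turn with the door as for the handle.
- tweezers: steel sprung tweezers, 112 mm tall, loose, about 80 g, standing tips down in the door's pocket, riding with the door. Origin midway between the tips at tip level (94 mm above the bench at the start); z up to the joined end, y the direction in which the legs are squeezed together (along the door), x across the 12 mm wide legs. Top block 13 mm wide, 98 to 112 mm above the tips.
- rests (a point): on the tweezers' centre line, 62 mm above tip level, between the ribbed flat thumb rests outside the two legs (41 to 79 mm above the tips, 20 mm wide). The rests are parallel, 19.5 mm overall, at the marked gap; when free they splay downwards, 32 mm over their lower ends. Squeezing there takes about 4 N to begin and 10 to 15 N at the mark.
- gauge_mark (a point): 5 mm wide black mark on a thin metal gauge bar, fixed to leg_a and crossing the +x face of leg_b 34 mm above the tips; leg_b lies centred behind the mark when the tip gap is 12 mm
- pocket_floor (a point): centre of the inner floor of the black open-topped pocket (20 x 49 mm outside, 29 mm deep) on the door's inner face, 94 mm above the bench, 135 mm from the hinge line along the door, 48 mm from the inner face. The tips stand on it, loose by 1 to 2 mm.
- leg_a (a joint): angle in rad of the +y leg about the top block, 104 mm above its tip: 0 when free, grows as it is squeezed, at most 0.15. The gap between the tips is 6 mm + 104 mm x [sin(0.13 - leg_a) + sin(0.13 - leg_b)]: 33 mm when free, 12 mm when both legs read about 0.101.
- leg_b (a joint): the same for the -y leg.
- tip_a (a point): inner face of the tip of leg_a; the tip gap is the distance between tip_a and tip_b
- tip_b (a point): inner face of the tip of leg_b
- pad: white flat inspection pad, 140 (x) x 120 (y) x 4 mm, fixed on the bench; origin at the centre of its underside
- medal: copper medal lying flat and loose on the pad, 64 mm diameter, 4 mm thick, with a small ribbon lug at +x; origin at the centre of its underside
- medal_pile: bystander: a pile of copper medals (one piece), 66 mm across, 20 mm high; origin at the centre of its underside
- jar: bystander: amber glass jar, 60 mm diameter, 80 mm high; origin at the centre of its underside
- rolls: bystander: stacked white paper-wrapped rolls (one piece), 130 x 112 x 56 mm; origin at the centre of its underside
Mind the look-alikes: they are no part of the job. Of the things that look like the pad, the smaller one is meant.

How it is judged (in metres and radians):
On the way, in this order (a step that is already met when the one before it is completed fails the run):
1. the cupboard door is wide open (at least 1.3 rad) (value of joint door above 1.3 rad), for 0.2 s.
2. the tweezers are in the fingers, out of the pocket and clear of the cupboard (contact force between the fingers and tweezers above 0.5 N and height (world z) of tweezers above 0.125 m and contact force between tweezers and cupboard below 0.05 N), for 0.2 s.
At the end, for the whole second after the job is handed in: Both legs held in the fingers, tip gap 9.5 to 14.5 mm, still (30 mm/s, legs 0.05 rad/s), within 0.3 rad of upright, tips down, their midpoint within 30 mm of the medal's centre in plan and 18 to 110 mm above the bench, touching neither medal nor pad; medal moved under 15 mm (distance between tip_a and tip_b between 0.0095 and 0.0145 m and velocity of joint leg_a between -0.05 and 0.05 rad/s and velocity of joint leg_b between -0.05 and 0.05 rad/s and linear speed of tweezers below 0.03 m/s and angle between tweezers's own z axis and vertical below 0.3 rad and horizontal distance between tweezers and medal below 0.03 m and height (world z) of tweezers between 0.018 and 0.11 m and contact force between the fingers and leg_a above 1 N and contact force between the fingers and leg_b above 1 N and contact force between tweezers and medal below 0.05 N and contact force between tweezers and pad below 0.05 N and distance of medal from where it was at the start of the episode below 0.015 m); the arm keeps its last pose, push and grip.
It fails at once if a bystander (pile of medals, jar, rolls) or the medal is moved more than 20 mm (distance of any of medal_pile, jar, rolls, medal from where it was at the start of the episode above 0.02 m).
It also fails if it takes over 58 s, if anything falls off the work surface, if the arm or the gripper's body presses on something with over 40 N, if the wrist force passes 120 N, or if a joint passes its speed limit or range.

## Working session

There is one attempt and no reset: what is moved stays moved. The work goes in short steps, Python scripts to look and compute and a tool call to move; the robot and the scene stay as the last step left them, time stands still between calls to the robot, and variables do not carry over. Pictures are saved under pics/ and viewed, at most 10 in all, crops included, and the job is handed in when it is done.

Besides the shell and the picture viewer there is one more tool, called after ">>>" as name(argument=value, ...), one argument or row to a line, values as JSON. play_rows: Moves the arm, as the interface text tells. Its arguments: {"type":"object","properties":{"translation":{"type":"array"},"rotation":{"type":"array"},"gripper":{"type":"array"},"force":{"type":"number"}},"required":["translation","rotation","gripper"]}

```bash
mkdir -p pics
cat > h.py <<'E'
import numpy as np, cv2
from scipy.spatial.transform import Rotation as R
from rig import ctrl, vision
def snap(n,f=None,crop=None,s=1):
    c=vision.capture(n); im=c['pixels'][:,:,::-1]
    if crop: x,y,w,h=crop; im=im[y:y+h,x:x+w]
    if s!=1: im=cv2.resize(np.ascontiguousarray(im),None,fx=s,fy=s,interpolation=cv2.INTER_CUBIC)
    if f: cv2.imwrite('pics/'+f,im)
    return c
def pose():
    s=ctrl.sense(); q=s['ee_rot']; return np.array(s['eef_pos']),R.from_quat([q[1],q[2],q[3],q[0]])
def ray(c,u,v,P=None):
    f=200/np.tan(np.radians(c['vfov'])/2)
    d=np.array([(u-c['cx'])/f,(v-c['cy'])/f,1])
    if 'mount' in c:
        M=np.array(c['mount']); p,r=P
        return p+r.apply(M[:3,3]), r.apply(M[:3,:3]@d)
    Rm=cv2.Rodrigues(np.array(c['rvec'],float))[0]; t=np.array(c['tvec'],float).ravel()
    return -Rm.T@t, Rm.T@d
def atz(c,u,v,z,P=None):
    o,d=ray(c,u,v,P); return o+d*(z-o[2])/d[2]
def proj(c,X,P=None):
    f=200/np.tan(np.radians(c['vfov'])/2); X=np.array(X,float)
    if 'mount' in c:
        M=np.array(c['mount']); p,r=P
        x=M[:3,:3].T@(r.inv().apply(X-p)-M[:3,3])
    else:
        x=cv2.Rodrigues(np.array(c['rvec'],float))[0]@X+np.array(c['tvec'],float).ravel()
    return np.array([c['cx']+f*x[0]/x[2],c['cy']+f*x[1]/x[2]])
E
python3 - <<'E'
from h import *
for n in('scene','top'):
    c=snap(n,n+'0.png'); print({k:v for k,v in c.items() if k!='pixels'}); print(ray(c,320,200))
print(ctrl.sense())
E
```

```text
{'vfov': 44.59979476291999, 'cx': 324.2231858233749, 'cy': 196.2674177225341, 'rvec': array([ 1.47924805,  2.28453659, -0.7216268 ]), 'tvec': array([ 192.59202197, -319.04757321, 1861.16926173])}
(array([1289.08968891,  371.68293707, 1342.73364072]), array([-0.51270655, -0.24206948, -0.82381305]))
{'vfov': 47.32880692565101, 'cx': 324.0238000642669, 'cy': 197.19075610665072, 'rvec': array([ 2.14075332, -2.20196094,  0.1471162 ]), 'tvec': array([  25.28079593,  546.87560209, 1380.00595841])}
(array([ 385.76097443,   40.68552186, 1433.06023843]), array([ 0.10865337, -0.01286544, -0.9940546 ]))
{'time_s': 0.1, 'joints': array([-1.52937855e+00,  3.13375733e-01,  1.49831410e+00,  9.91674722e-06,
        1.33100136e+00, -2.23424524e-01]), 'dq': array([ 1.19391751e-03, -3.29340454e-03, -1.38565942e-03,  5.96133921e-04,
       -2.12994476e-03, -3.70965404e-05]), 'tau': array([ 2.24795745e-03, -4.12905622e+01, -2.60144860e+01, -2.55712548e-04,
        3.07631213e-03,  1.37193723e-05]), 'eef_pos': array([ 137.39171135, -506.48354375,  230.81937269]), 'ee_rot': array([-5.46558857e-04,  9.91245130e-01,  1.32033291e-01,  5.47123226e-05]), 'force': array([-0.05071647, -0.09877165,  0.11671503]), 'wrist_torque': array([-0.02661131,  0.07065364, -0.02902875]), 'grip_force': 0.0, 'grip_width': 1.0014468242626287}
```

View pics/scene0.png

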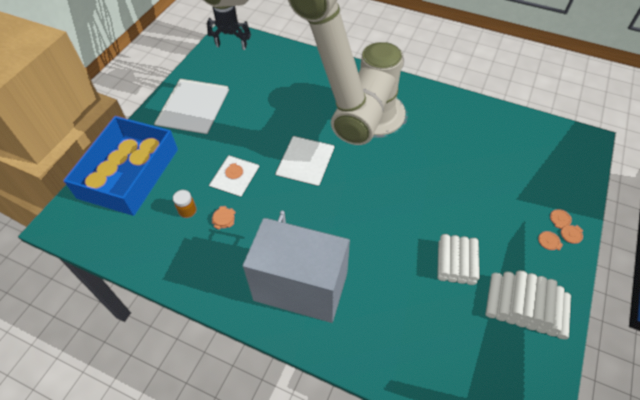

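View pics/top0.png

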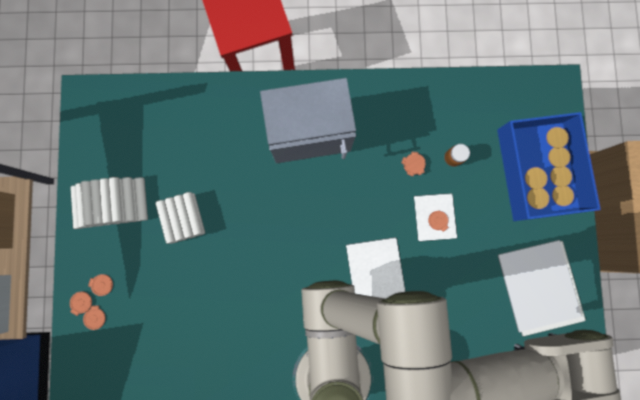

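Top view (up is +x, left is +y): the cupboard roof spans about (261,91)–(355,135), with the handle near (343,147). White sheets are at (436,218), which has a medal on it, (376,267) and (540,287). The one with a medal at (438,220) is the pad. The pile is at (414,163) and the jar at (458,154). I'll enlarge it to confirm.

Run:
```python
from h import *
snap('top','top1.png',(245,70,240,180),3.33)
```

```text
(no output)
```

View pics/top1.png

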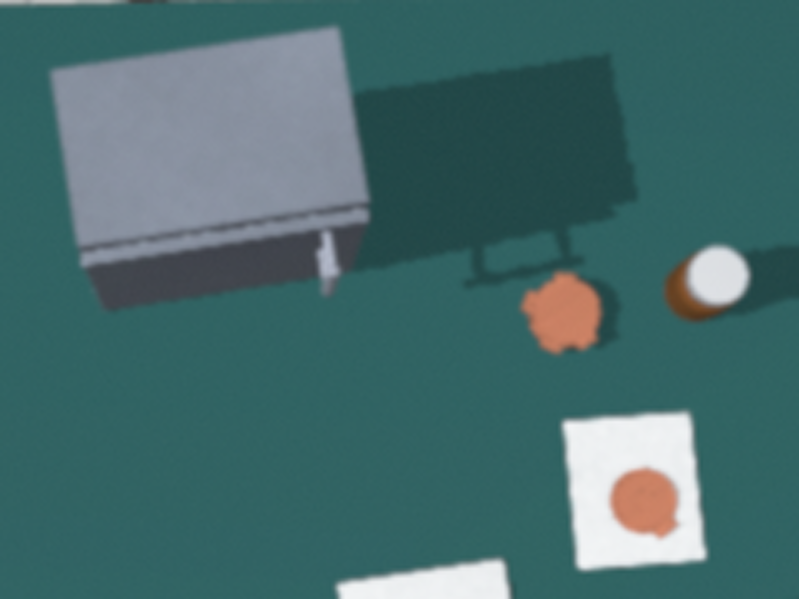

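The crop shows the roof corners at (51,70), (340,27), (368,204) and (80,248), and the handle top near (326,240). The medal disc is at (644,500) on the smaller sheet, which is the pad. The larger empty sheet at the bottom is the look-alike.

Run:
```python
from h import *
c=vision.capture('top')
g=lambda u,v,z:atz(c,245+u/3.33-.35,70+v/3.33-.35,z)[:2].round(1)
A=[g(*p,222) for p in((51,70),(340,27),(368,204),(80,248))]
print('roof BL,BR,FR,FL',A)
for i in range(4):
    d=A[(i+1)%4]-A[i]; print(np.linalg.norm(d).round(1),np.degrees(np.arctan2(d[1],d[0])).round(1))
print('doorL,R',g(83,265,205),g(368,219,205),'handle',g(326,238,195),g(325,293,115))
P=[g(*p,4) for p in((562,421),(689,412),(706,559),(579,571))]; print('pad',P)
print('medal',g(644,500,8),'pile',g(565,313,20),'jar',g(718,275,80),'padcentre',sum(P)/4)
s=vision.capture('scene')
```

```text
roof BL,BR,FR,FL [array([823.7, 180.9]), array([855.1, -58.3]), array([704.6, -76. ]), array([673.7, 159.4])]
241.3 -82.5
151.5 -173.3
237.4 97.5
151.5 8.2
doorL,R [663.5 158.8] [696.3 -77.1] handle [683.6 -42.5] [653.3 -45.3]
pad [array([ 546.4, -273.8]), array([ 551.7, -395.6]), array([ 411.9, -403.1]), array([ 404.1, -282.4])]
medal [ 468.9 -346.6] pile [ 647.5 -278.4] jar [ 667.9 -406.7] padcentre [ 478.525 -338.725]
```

```bash
cat >> h.py <<'E'
def rel(x,y,z,yaw):
    "shift (m) and turn (rad) in present tool axes to a tool-down pose with tool y at world yaw (deg)"
    p,r=pose(); a=np.radians(yaw); ty=np.array([np.cos(a),np.sin(a),0]); tz=np.array([0,0,-1.])
    T=R.from_matrix(np.c_[np.cross(ty,tz),ty,tz])
    print((r.inv().apply(np.array([x,y,z])-p)/1000).round(4),(r.inv()*T).as_rotvec().round(3))
H=np.array([662.6,159.])
def door(th,along,out):
    "plan position: along door from hinge, out from outer face; plus tool yaw"
    a=np.radians(-82.5)-th; d=np.array([np.cos(a),np.sin(a)]); n=np.array([d[1],-d[0]])
    return (H+along*d+out*n).round(1),np.degrees(a)+180
E
python3 - <<'E'
from h import *
rel(395,-278,270,25)
for t in(0,.2,.4,.6,.8,1.,1.2,1.4,1.5): print(t,door(t,205,35),door(t,135,-60)[0])
E
```

```text
[ 0.3085 -0.1532 -0.0388] [-0.000e+00 -1.000e-03 -1.742e+00]
0 (array([654.7, -48.8]), np.float64(97.5)) [739.7  33. ]
0.2 (array([613.5, -43.1]), np.float64(86.04084409738354)) [713.1  20.2]
0.4 (array([574.4, -29.3]), np.float64(74.58168819476707)) [684.5  12.9]
0.6 (array([538.7,  -8. ]), np.float64(63.12253229215062)) [655.1  11.5]
0.8 (array([508. ,  19.9]), np.float64(51.663376389534136)) [625.9  15.9]
1.0 (array([483.4,  53.4]), np.float64(40.20422048691768)) [598.2  26. ]
1.2 (array([466. ,  91.1]), np.float64(28.74506458430122)) [573.1  41.5]
1.4 (array([456.5, 131.5]), np.float64(17.28590868168476)) [551.5  61.6]
1.5 (array([454.7, 152.2]), np.float64(11.556330730376516)) [542.4  73.2]
```

>>> play_rows(
  translation=[
    [0.308, -0.153, -0.04],
    [0.308, -0.153, -0.04],
    [0.308, -0.153, -0.04],
    [0.308, -0.153, -0.04],
    [0.308, -0.153, -0.04],
    [0.308, -0.153, -0.04],
    [0.308, -0.153, -0.04],
    [0.308, -0.153, -0.04],
    [0.308, -0.153, -0.04],
    [0.308, -0.153, -0.04],
  ],
  rotation=[
    [0, 0, -1.74],
    [0, 0, -1.74],
    [0, 0, -1.74],
    [0, 0, -1.74],
    [0, 0, -1.74],
    [0, 0, -1.74],
    [0, 0, -1.74],
    [0, 0, -1.74],
    [0, 0, -1.74],
    [0, 0, -1.74],
  ],
  gripper=[-1, -1, -1, -1, -1, -1, -1, -1, -1, -1],
)

```text
time_s: 1.5
eef_pos: [394.6, -278.4, 271.2]
ee_rot: [-0.0, 0.537, 0.844, 0.0]
force: [-0.2, 0.3, -0.0]
grip_width: 1.0
grip_force: 0.0
```

Run:
```python
from h import *
rel(600,-44,270,97.5); rel(655,-49,270,97.5)
```

```text
[0.1253 0.2853 0.0012] [ 0.    -0.    -1.264]
[0.0975 0.333  0.0012] [ 0.    -0.    -1.264]
```

>>> play_rows(
  translation=[
    [0.098, 0.333, 0],
    [0.098, 0.333, 0],
    [0.098, 0.333, 0],
    [0.098, 0.333, 0],
    [0.098, 0.333, 0],
    [0.098, 0.333, 0],
    [0.098, 0.333, 0],
    [0.098, 0.333, 0],
    [0.098, 0.333, 0],
  ],
  rotation=[
    [0, 0, -1.264],
    [0, 0, -1.264],
    [0, 0, -1.264],
    [0, 0, -1.264],
    [0, 0, -1.264],
    [0, 0, -1.264],
    [0, 0, -1.264],
    [0, 0, -1.264],
    [0, 0, -1.264],
  ],
  gripper=[-1, -1, -1, -1, -1, -1, -1, -1, -1],
)

```text
time_s: 2.62
eef_pos: [655.3, -49.8, 271.4]
ee_rot: [-0.0, -0.062, 0.998, 0.0]
force: [0.8, 1.1, -0.5]
grip_width: 0.997
grip_force: 0.0
```

Run:
```python
from h import *
P=pose(); print(P[0],P[1].as_quat(),ctrl.sense()['joints'].round(2))
c=snap('wrist','w1.png'); print(np.array(c['mount']).round(2))
for z in(195,165,115): print(z,proj(c,[654.7,-48.8,z],P).round(0))
rel(655,-49,150,97.5)
```

```text
[655.32325758 -49.84465459 271.3941335 ] [-6.19417862e-02  9.98079764e-01  1.30989895e-05 -2.51762358e-05] [-0.25  0.6   0.96  0.    1.58 -1.95]
[[   0.     -0.95   -0.32   81.44]
 [   1.      0.     -0.     -0.77]
 [   0.     -0.32    0.95 -141.77]
 [   0.      0.      0.      1.  ]]
195 [320. 209.]
165 [320. 197.]
115 [319. 182.]
[0.0002 0.0009 0.1215] [-0.     0.    -0.007]
```

View pics/w1.png

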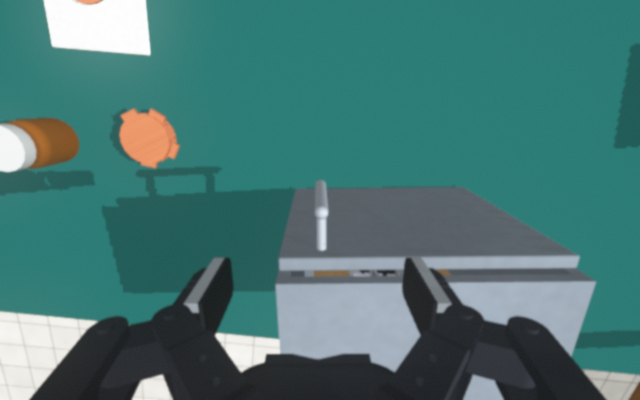

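The wrist view shows the handle's top at (321,211) and its foot at (320,183). The prediction was (320,209) and (319,182), so the model holds. I'll descend and grip.

>>> play_rows(
  translation=[
    [0, 0.001, 0.06],
    [0, 0.001, 0.119],
    [0, 0.001, 0.119],
    [0, 0.001, 0.119],
    [0, 0.001, 0.119],
    [0, 0.001, 0.119],
    [0, 0.001, 0.119],
    [0, 0.001, 0.119],
    [0, 0.001, 0.119],
    [0, 0.001, 0.119],
  ],
  rotation=[
    [0, 0, 0],
    [0, 0, 0],
    [0, 0, 0],
    [0, 0, 0],
    [0, 0, 0],
    [0, 0, 0],
    [0, 0, 0],
    [0, 0, 0],
    [0, 0, 0],
    [0, 0, 0],
  ],
  gripper=[-1, -1, -1, 1, 1, 1, 1, 1, 1, 1],
  force=30,
)

```text
time_s: 3.92
eef_pos: [655.4, -47.0, 153.1]
ee_rot: [0.0, -0.064, 0.998, 0.001]
force: [-2.0, 6.2, 4.6]
grip_width: 0.117
grip_force: 29.9
```

Run:
```python
from h import *
print(pose()[0],ctrl.sense()['grip_width'])
for t in np.arange(.1,1.51,.1):
    xy,yaw=door(t,205,35); print(round(t,2),end=' '); rel(*xy,151.5,yaw)
```

```text
[655.44636038 -47.00886694 153.13846042] 0.11733771246783321
0.1 [0.0213 0.0027 0.0016] [0.002 0.001 0.097]
0.2 [0.0411 0.0092 0.0016] [0.002 0.001 0.197]
0.3 [0.0601 0.0176 0.0016] [0.002 0.    0.297]
0.4 [0.0781 0.0279 0.0016] [0.002 0.    0.397]
0.5 [0.0951 0.0399 0.0016] [0.002 0.    0.497]
0.6 [0.1108 0.0536 0.0017] [0.002 0.    0.597]
0.7 [0.1251 0.0687 0.0017] [0.002 0.    0.697]
0.8 [0.1377 0.0852 0.0017] [ 0.002 -0.     0.797]
0.9 [0.1486 0.1028 0.0017] [ 0.002 -0.     0.897]
1.0 [0.1578 0.1216 0.0018] [ 0.002 -0.     0.997]
1.1 [0.165  0.141  0.0018] [ 0.002 -0.     1.097]
1.2 [0.1703 0.1612 0.0018] [ 2.000e-03 -1.000e-03  1.197e+00]
1.3 [0.1735 0.1817 0.0019] [ 2.000e-03 -1.000e-03  1.297e+00]
1.4 [0.1745 0.2024 0.0019] [ 2.000e-03 -1.000e-03  1.397e+00]
1.5 [0.1737 0.2232 0.002 ] [ 2.000e-03 -1.000e-03  1.497e+00]
```

>>> play_rows(
  translation=[
    [0.0203, 0.0045, 0],
    [0.04, 0.011, 0],
    [0.059, 0.0195, 0],
    [0.0771, 0.0298, 0],
    [0.094, 0.0419, 0],
    [0.1096, 0.0556, 0],
    [0.1238, 0.0708, 0],
    [0.1364, 0.0873, 0],
    [0.1474, 0.105, 0],
    [0.1564, 0.1237, 0],
  ],
  rotation=[
    [0, 0, 0.1],
    [0, 0, 0.2],
    [0, 0, 0.3],
    [0, 0, 0.4],
    [0, 0, 0.5],
    [0, 0, 0.6],
    [0, 0, 0.7],
    [0, 0, 0.8],
    [0, 0, 0.9],
    [0, 0, 1.0],
  ],
  gripper=[1, 1, 1, 1, 1, 1, 1, 1, 1, 1],
)

```text
time_s: 5.18
eef_pos: [484.7, 54.8, 153.1]
ee_rot: [0.001, 0.424, 0.906, 0.0]
force: [4.9, 3.1, -0.1]
grip_width: 0.12
grip_force: 30.0
```

>>> play_rows(
  translation=[
    [0.0203, 0.0045, 0],
    [0.04, 0.011, 0],
    [0.059, 0.0195, 0],
    [0.0771, 0.0298, 0],
    [0.094, 0.0419, 0],
    [0.094, 0.0419, 0],
    [0.094, 0.0419, 0],
  ],
  rotation=[
    [0, 0, 0.1],
    [0, 0, 0.2],
    [0, 0, 0.3],
    [0, 0, 0.4],
    [0, 0, 0.5],
    [0, 0, 0.5],
    [0, 0, 0.5],
  ],
  gripper=[1, 1, 1, 1, 1, 1, -0.5],
)

```text
time_s: 6.05
eef_pos: [456.4, 153.5, 152.7]
ee_rot: [0.0, 0.633, 0.774, 0.0]
force: [-0.7, 1.1, -0.2]
grip_width: 0.319
grip_force: 0.0
```

Run:
```python
from h import *
p=pose()[0]; print(p,ctrl.sense()['force'],ctrl.sense()['grip_width'],ctrl.sense()['joints'].round(2))
# door angle from handle position
v=p[:2]-H-[.7,2]; v0=door(0,205,35)[0]-H
print('th',np.arctan2(v0[1],v0[0])-np.arctan2(v[1],v[0]),np.linalg.norm(v),np.linalg.norm(v0))
```

```text
[456.37285227 153.45162094 152.65402904] [-0.65891391  1.11542845 -0.228752  ] 0.31890739421677505 [ 0.08  0.3   1.74 -0.    1.11 -0.12]
th 1.496335032022252 207.06477849270703 207.95011421011532
```

>>> play_rows(
  translation=[
    [0, 0, 0],
    [0, 0, -0.03],
    [0, 0, -0.08],
    [0, 0, -0.12],
    [0, 0, -0.12],
  ],
  rotation=[
    [0, 0, 0],
    [0, 0, 0],
    [0, 0, 0],
    [0, 0, 0],
    [0, 0, 0],
  ],
  gripper=[-1, -1, -1, -1, -1],
)

```text
time_s: 6.68
eef_pos: [457.3, 153.2, 274.9]
ee_rot: [0.002, 0.634, 0.773, 0.002]
force: [-0.4, 0.0, -1.0]
grip_width: 1.002
grip_force: 0.0
```

Run:
```python
from h import *
rel(543,75,272,11.5)
```

```text
[-0.0935  0.0686  0.0034] [ 0.006  0.001 -0.003]
```

>>> play_rows(
  translation=[
    [-0.05, 0.035, 0],
    [-0.0935, 0.0686, 0],
    [-0.0935, 0.0686, 0],
    [-0.0935, 0.0686, 0],
  ],
  rotation=[
    [0, 0, 0],
    [0, 0, 0],
    [0, 0, 0],
    [0, 0, 0],
  ],
  gripper=[-1, -1, -1, -1],
)

```text
time_s: 7.18
eef_pos: [541.4, 75.2, 271.3]
ee_rot: [-0.001, 0.634, 0.773, -0.0]
force: [0.2, 0.5, 0.9]
grip_width: 1.004
grip_force: 0.0
```

Run:
```python
from h import *
P=pose(); print(P[0])
c=snap('wrist','w2.png',(170,80,300,225),2.6); np.save('pics/w2.npy',c['pixels'])
for X in([543,75,206],[543,75,94],[662.6-234,161-49,205]): print(((proj(c,X,P)-[170,80])*2.6).round(0))
```

```text
[541.3975599   75.24916777 271.27074688]
[387. 352.]
[386. 255.]
[ -9. 143.]
```

View pics/w2.png

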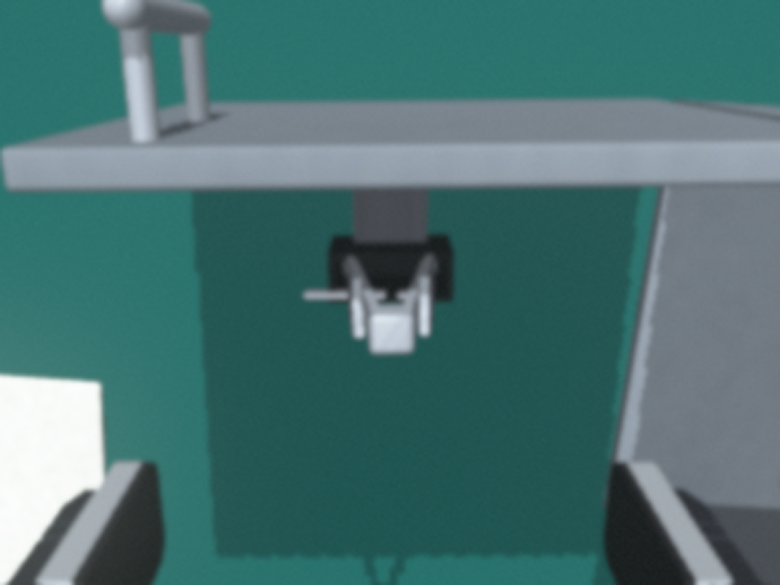

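The crop shows the tweezers' top block at (391,~338), thumb rests on both sides, the gauge bar at (345,295) and the pocket at (392,269). Predictions are about 2–4 mm off, so I'll compute the correction and enlarge once.

Run:
```python
from h import *
im=np.load('pics/w2.npy')[155:225,285:355,::-1]
cv2.imwrite('pics/w2z.png',cv2.resize(im,None,fx=8,fy=8,interpolation=cv2.INTER_CUBIC))
P=(np.array([541.4,75.25,271.3]),pose()[1]); c=vision.capture('wrist')
g=lambda u,v,z:atz(c,170+u/2.6-.3,80+v/2.6-.3,z,P)[:2].round(1)
print('block',g(391,338,206),'pocket',g(392,269,123),'door inner top edge',g(100,188,205),g(600,184,205), 'outer',g(190,104,205),g(650,100,205))
```

```text
block [543.   79.5] pocket [544.5  77.5] door inner top edge [457.7 105.8] [589.2 133.5] outer [478.9 132.4] [595.8 157. ]
```

View pics/w2z.png

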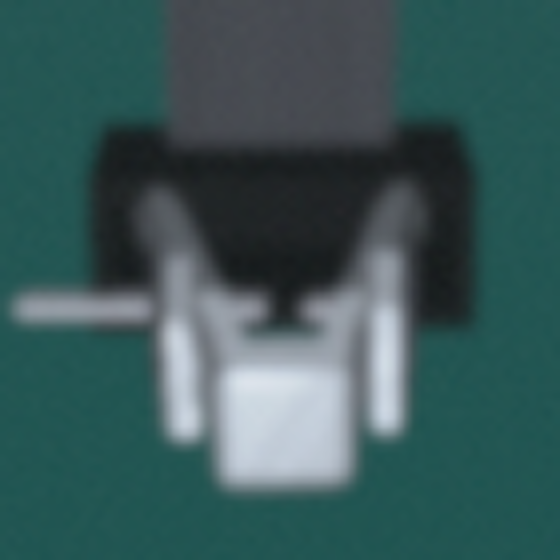

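Run:
```python
from h import *
P=(np.array([541.4,75.25,271.3]),pose()[1]); c=vision.capture('wrist')
g=lambda u,v,z:atz(c,285+u/8-.44,155+v/8-.44,z,P)[:2].round(1)
print('block',g(285,426,206),'rests',g(285.5,379,173),g(183,380,173),g(388,378,173),'rim',g(283,247,123))
rel(543.7,79,135,11.6)
```

```text
block [542.8  81. ] rests [544.5  74.5] [533.8  72.2] [555.2  76.8] rim [544.6  75. ]
[0.0025 0.003  0.1373] [-0.    -0.    -0.003]
```

>>> play_rows(
  translation=[
    [0.001, 0.003, 0.05],
    [0.001, 0.003, 0.1],
    [0.001, 0.003, 0.1345],
    [0.001, 0.003, 0.1345],
    [0.001, 0.003, 0.1345],
    [0.001, 0.003, 0.1345],
    [0.001, 0.003, 0.1345],
    [0.001, 0.003, 0.1345],
    [0.001, 0.003, 0.1345],
    [0.001, 0.003, 0.1345],
  ],
  rotation=[
    [0, 0, 0],
    [0, 0, 0],
    [0, 0, 0],
    [0, 0, 0],
    [0, 0, 0],
    [0, 0, 0],
    [0, 0, 0],
    [0, 0, 0],
    [0, 0, 0],
    [0, 0, 0],
  ],
  gripper=[-1, -1, -1, -1, -1, 0.3, 0.3, 0.3, 0.42, 0.42],
  force=20,
)

```text
time_s: 8.57
eef_pos: [545.1, 76.7, 138.5]
ee_rot: [0.001, 0.634, 0.774, 0.001]
force: [0.5, 0.5, 5.6]
grip_width: 0.289
grip_force: 9.0
```

>>> play_rows(
  translation=[
    [0, 0, 0],
    [0, 0, 0],
    [0, 0, 0],
    [0, 0, 0],
  ],
  rotation=[
    [0, 0, 0],
    [0, 0, 0],
    [0, 0, 0],
    [0, 0, 0],
  ],
  gripper=[0.48, 0.51, 0.51, 0.51],
)

```text
time_s: 9.07
eef_pos: [545.3, 76.7, 138.7]
ee_rot: [0.001, 0.634, 0.774, 0.001]
force: [0.2, -0.2, 7.7]
grip_width: 0.25
grip_force: 11.0
```

Run:
```python
from h import *
snap('wrist','w3.png',(220,140,200,150),4)
```

```text
(no output)
```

View pics/w3.png

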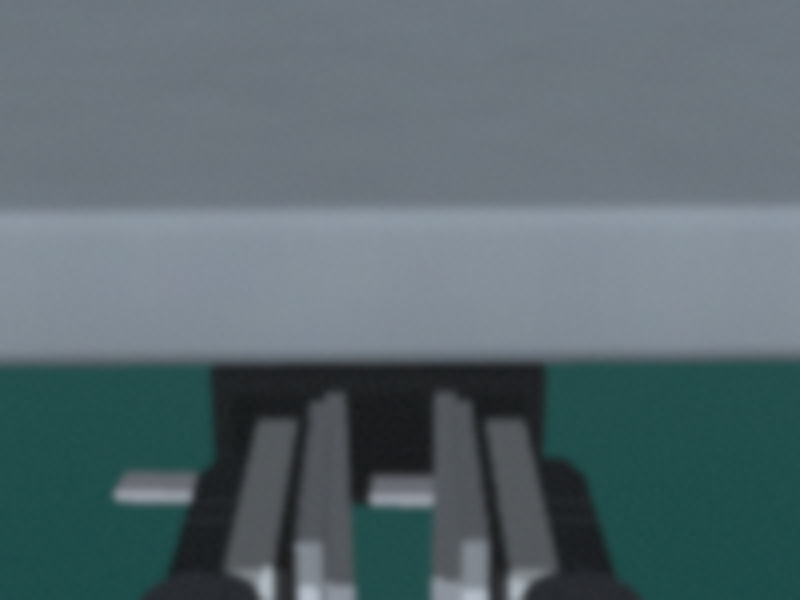

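The tweezers sit between the pads, with the leg tips near (340,395) and (440,395) above the dark pocket. The gauge bar lies behind them at row 490.

Run:
```python
from h import *
P=pose(); c=vision.capture('wrist')
for v,ls,z in((395,(347,433),94),(580,(355,433),150)):
    a,b=[atz(c,220+u/4-.4,140+v/4-.4,z,P) for u in ls]; print(a.round(1),b.round(1),np.linalg.norm(a-b))
f=200/np.tan(np.radians(c['vfov'])/2);print('f',f)
```

```text
[540.2  65.9  94. ] [554.8  68.8  94. ] 14.836108441431666
[542.8  67.6 150. ] [552.5  69.6 150. ] 9.956689351395909
f 297.8510294664208
```

>>> play_rows(
  translation=[
    [0, 0, 0],
    [0, 0, -0.015],
    [0, 0, -0.03],
    [0, 0, -0.05],
    [0, 0, -0.08],
    [0, 0, -0.1],
    [0, 0, -0.1],
    [0, 0, -0.1],
  ],
  rotation=[
    [0, 0, 0],
    [0, 0, 0],
    [0, 0, 0],
    [0, 0, 0],
    [0, 0, 0],
    [0, 0, 0],
    [0, 0, 0],
    [0, 0, 0],
  ],
  gripper=[0.53, 0.53, 0.53, 0.53, 0.53, 0.53, 0.53, 0.53],
)

```text
time_s: 10.18
eef_pos: [544.3, 76.7, 237.1]
ee_rot: [-0.001, 0.634, 0.774, -0.0]
force: [0.0, 0.0, -1.2]
grip_width: 0.237
grip_force: 11.1
```

Run:
```python
from h import *
print(ctrl.sense()['force'])
c=snap('wrist','w4.png',(240,160,160,120),5); np.save('pics/w4.npy',c['pixels'])
```

```text
[ 0.00551668  0.03588204 -1.18445191]
```

View pics/w4.png

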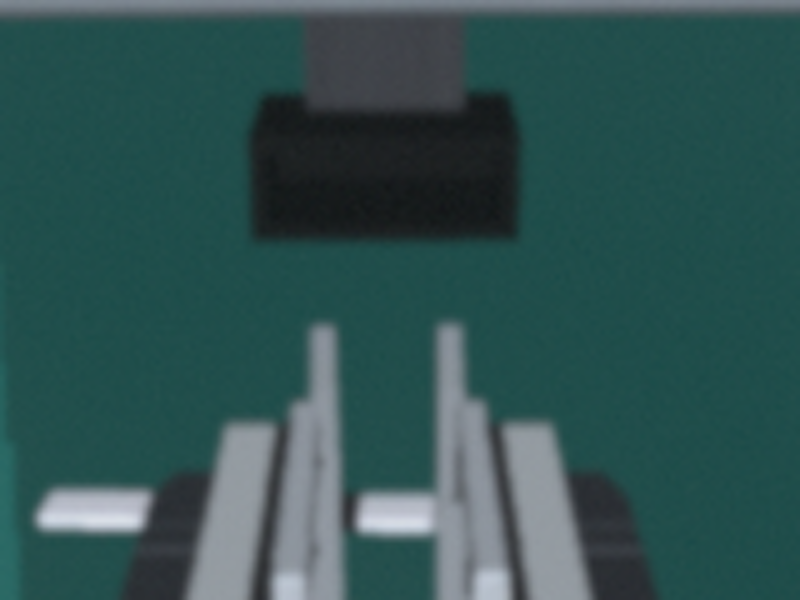

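Lifted clear. The tips' inner edges are at (336,328) and (436,328), and the gauge bar is at row 510 with the mark at about (351,510).

Run:
```python
from h import *
P=pose(); c=vision.capture('wrist')
for v,ls in((330,(336,436)),(330,(310,464))):
  for z in(190,193,196):
    a,b=[atz(c,240+u/5-.4,160+v/5-.4,z,P) for u in ls]; print(z,a.round(1),b.round(1),np.linalg.norm(a-b))
im=np.load('pics/w4.npy').astype(int)
for r in (226,228,230): print(r,im[r,296:340].sum(1))
rel(395,-278,237,11.6); rel(469,-346.6,100,11.6)
```

```text
190 [537.7  74.4 190. ] [551.2  77.2 190. ] 13.75914696982082
193 [537.5  75.7 193. ] [550.8  78.4 193. ] 13.540366835077768
196 [537.4  77.  196. ] [550.4  79.7 196. ] 13.321586700334489
190 [534.2  73.7 190. ] [554.9  77.9 190. ] 21.189045123012317
193 [534.1  75.  193. ] [554.5  79.2 193. ] 20.852124370783844
196 [534.   76.4 196. ] [554.1  80.4 196. ] 20.51520361855549
226 [180 181 183 183 200 253 328 390 411 401 354 262 194 186 182 185 184 188
 189 181 181 184 185 188 180 185 182 184 184 191 218 305 379 416 413 378
 303 227 185 184 183 180 185 183]
228 [182 189 181 188 201 265 350 413 437 426 375 279 203 186 180 181 189 185
 182 185 184 187 187 187 188 184 186 182 183 191 225 315 400 432 431 390
 315 229 192 182 186 185 184 183]
230 [184 184 185 192 202 261 346 412 433 428 382 287 215 190 187 188 184 182
 183 184 181 186 186 187 188 186 185 187 182 191 231 315 401 434 432 397
 320 235 190 188 181 186 184 186]
[-3.184e-01 -2.161e-01  1.000e-04] [-0.002 -0.001 -0.004]
[-0.4003 -0.1568  0.1369] [-0.002 -0.001 -0.004]
```

>>> play_rows(
  translation=[
    [-0.015, -0.006, 0],
    [-0.05, -0.0196, 0],
    [-0.1, -0.039, 0],
    [-0.15, -0.0588, 0],
    [-0.2, -0.0783, 0],
    [-0.25, -0.098, 0],
    [-0.3, -0.1175, 0],
    [-0.35, -0.137, 0],
    [-0.385, -0.151, 0],
    [-0.4, -0.157, 0],
  ],
  rotation=[
    [0, 0, 0],
    [0, 0, 0],
    [0, 0, 0],
    [0, 0, 0],
    [0, 0, 0],
    [0, 0, 0],
    [0, 0, 0],
    [0, 0, 0],
    [0, 0, 0],
    [0, 0, 0],
  ],
  gripper=[0.545, 0.545, 0.545, 0.545, 0.545, 0.545, 0.545, 0.545, 0.545, 0.545],
)

```text
time_s: 11.52
eef_pos: [468.0, -348.6, 237.2]
ee_rot: [-0.0, 0.635, 0.773, -0.0]
force: [-0.0, -0.3, -0.3]
grip_width: 0.229
grip_force: 12.3
```

>>> play_rows(
  translation=[
    [0, 0, 0.01],
    [0, 0, 0.04],
    [0, 0, 0.07],
    [0, 0, 0.1],
    [0, 0, 0.125],
    [0, 0, 0.135],
    [0, 0, 0.135],
    [0, 0, 0.135],
    [0, 0, 0.135],
  ],
  rotation=[
    [0, 0, 0],
    [0, 0, 0],
    [0, 0, 0],
    [0, 0, 0],
    [0, 0, 0],
    [0, 0, 0],
    [0, 0, 0],
    [0, 0, 0],
    [0, 0, 0],
  ],
  gripper=[0.55, 0.55, 0.55, 0.55, 0.55, 0.55, 0.55, 0.55, 0.55],
)

```text
time_s: 12.65
eef_pos: [469.7, -346.6, 103.6]
ee_rot: [0.001, 0.634, 0.774, -0.0]
force: [-0.1, 0.4, -2.2]
grip_width: 0.228
grip_force: 13.3
```

Run:
```python
from h import *
P=pose(); print(P[0],ctrl.sense()['force'])
c=snap('wrist','w5.png',(220,110,220,165),3.6); np.save('pics/w5.npy',c['pixels'])
print(((proj(c,[468.9,-346.6,8],P)-[220,110])*3.6).round())
im=c['pixels'].astype(int)
for r in (226,228,230): print(r,im[r,296:340].sum(1))
```

```text
[ 469.69796758 -346.55378301  103.63792099] [-0.05045821  0.36532059 -2.22359749]
[345. 328.]
226 [443 431 430 431 440 440 441 449 448 446 444 448 443 437 433 430 435 429
 429 433 430 432 429 431 430 429 426 427 430 427 438 444 444 446 450 450
 450 447 439 437 437 440 449 461]
228 [492 465 444 434 433 436 437 445 451 440 444 451 466 465 461 452 454 452
 451 453 455 454 452 451 453 452 452 457 452 450 450 450 446 445 445 443
 438 433 439 451 464 486 509 541]
230 [583 555 522 492 471 457 452 448 446 445 443 450 457 463 463 461 455 448
 451 455 464 466 465 461 458 455 455 454 442 438 438 434 443 441 442 450
 453 467 497 525 542 553 573 620]
```

View pics/w5.png

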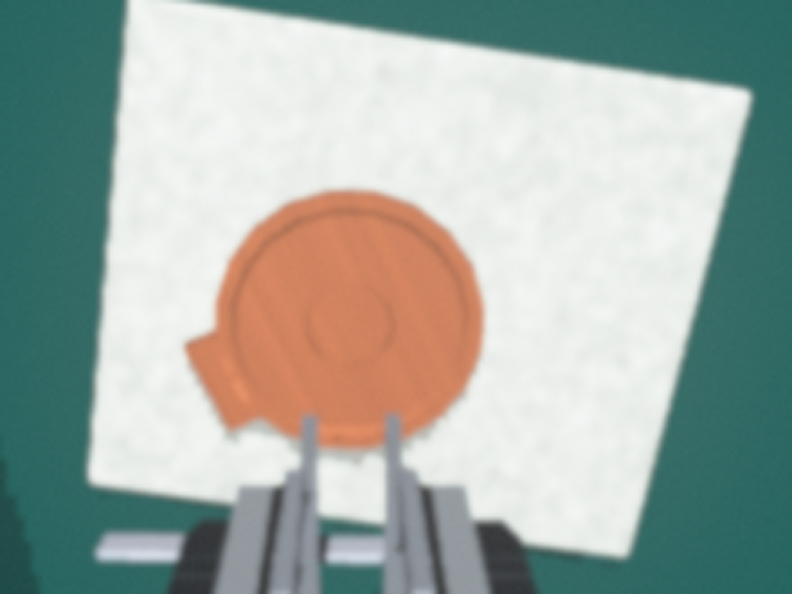

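Medal centre is at (350,322), against a prediction of (345,328), so the tips are within about 3 mm of it. Now a finer reading of the gap.

Run:
```python
from h import *
im=np.load('pics/w5.npy').astype(int); d=im[:,:,0]-im[:,:,2]
for r in(227,229,231): print(r,d[r,300:334])
P=(np.array([469.7,-346.55,103.6]),pose()[1]); c=vision.capture('wrist')
b=im[261:264].mean(0).sum(1).astype(int); print('bar',b[290:345])
b=np.load('pics/w4.npy').astype(int)[261:264].mean(0).sum(1).astype(int); print('bar4',b[290:345])
a,b=[atz(c,u,228,59.5,P) for u in(308,327)]; print('mm/px',np.linalg.norm(a-b)/19, a)
```

```text
227 [116 115 106  70  19  -6  -5  20  64 101 116 117 117 117 117 118 117 116
 115 116 115 115 116 116 116 107  78  31  -1  -6  14  55  95 113]
229 [105 109  96  60  13  -8  -5  20  68 110 122 124 123 123 124 125 124 124
 124 123 122 123 122 121 120 110  77  27  -4  -8   7  45  87 101]
231 [ 42  51  52  35   5  -8  -6  18  63 102 120 120 117 113 113 117 118 120
 120 120 119 117 116 115 113 100  68  19  -7  -9   4  29  50  45]
bar [457 448 401 308 224 246 337 408 437 443 441 424 396 392 427 449 444 413
 333 268 347 483 556 578 582 581 583 583 582 584 582 583 583 584 581 571
 536 484 452 423 376 340 352 402 430 442 443 432 385 292 219 248 347 425
 456]
bar4 [454 412 322 215 187 265 359 422 445 445 437 406 385 416 447 455 441 381
 261 162 214 371 517 579 591 592 593 592 593 593 591 593 591 592 588 566
 512 457 446 452 449 436 404 379 408 436 445 444 427 366 264 195 244 350
 432]
mm/px 0.6797861066348826 [ 464.25690845 -349.23053735   59.5       ]
```

>>> play_rows(
  translation=[
    [0, 0, 0],
    [0, 0, 0],
    [0, 0, 0],
    [0, 0, 0],
    [0, 0, 0],
    [0, 0, 0],
    [0, 0, 0],
    [0, 0, 0],
  ],
  rotation=[
    [0, 0, 0],
    [0, 0, 0],
    [0, 0, 0],
    [0, 0, 0],
    [0, 0, 0],
    [0, 0, 0],
    [0, 0, 0],
    [0, 0, 0],
  ],
  gripper=[0.56, 0.56, 0.56, 0.56, 0.56, 0.56, 0.56, 0.56],
)

```text
time_s: 13.75
eef_pos: [469.4, -346.4, 102.8]
ee_rot: [0.0, 0.634, 0.774, -0.0]
force: [0.3, 0.2, -1.5]
grip_width: 0.222
grip_force: 17.7
```

Run:
```python
from h import *
print(ctrl.sense()['eef_pos'],ctrl.sense()['grip_width'])
im=vision.capture('wrist')['pixels'].astype(int); d=im[:,:,0]-im[:,:,2]
for r in(227,229,231):
    x=d[r].astype(float); k=np.arange(305,330); print(r,d[r,300:334])
    i=[j+(57-x[j])/(x[j+1]-x[j]) for j in k if (x[j]-57)*(x[j+1]-57)<0]; print(i,np.diff(i)*.68)
b=im[261:264].mean(0).sum(1).astype(int); print('bar',b[300:315])
```

```text
[ 469.42147376 -346.38496641  102.79217784] 0.22202171694736805
227 [116 117 111  88  43   5  -8  -1  35  85 111 115 116 115 115 116 116 114
 114 114 114 113 114 113 110  93  54  12  -8  -1  33  82 111 116]
[np.float64(308.44), np.float64(325.9230769230769)] [11.88849231]
229 [110 113 107  79  33  -1 -10   2  43  98 119 123 121 122 122 123 123 122
 122 121 121 121 121 121 118 100  57  11  -8  -3  26  73 104 111]
[np.float64(308.25454545454545)] []
231 [ 64  81  86  65  27  -3 -10   1  40  93 118 122 122 118 121 121 124 123
 123 123 121 122 120 119 112  88  45   5  -9  -4  22  62  88  82]
[np.float64(308.3207547169811), np.float64(325.72093023255815)] [11.83211935]
bar [441 428 395 381 420 448 451 436 383 323 404 526 576 581 582]
```

```bash
python3 -c "
from rig import ctrl
print(ctrl.finish_job())"
```

```text
the job is handed in; nothing more can be done
None
```

I've handed the job in, though it returned no verdict: the door is open about 1.5 rad, and the tweezers are held tips down about 60 mm above the bench over the medal, with the tip gap at about 11.9 mm.

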